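# Clamp the treat jar and unscrew its tight lid

## Robot

A 7-joint arm with a two-finger parallel gripper is mounted at the origin on the work surface. World frame = base frame: x ahead of the robot, y to its left, z up, the work surface at z = 0. Lengths are in m, angles in rad, forces in N, time in s.
With the tool pointing down it reaches from about 0.4 to 0.85 m from the base axis. Payload 10.4 kg.
Tool frame: the origin (TCP) lies on the centre line of the jaws, within the pads' length; the fingertips stand r.finger_overhang ahead of it and the grasp point (between the pads) lies 5 mm behind it (r.finger_overhang is the distance from the TCP to the fingertips, in m); z points along the fingers, y is the line along which they close (so a half turn about z gives the same grasp; the last joint's range is limited). The gripper opens to 87 mm and grips with 3 to 60 N. Pads are 19 mm wide; open, the fingers measure 117 mm over their backs; the gripper's body (75 mm by 190 mm) begins 51 mm behind the grasp point.
Start: joints at [-0.023, 0.332, -0.065, 1.46, 0.022, 1.35, -0.088], TCP at [0.625, 0, 0.237] pointing down, gripper open.
Joint ranges: [-2.6, 2.6], [-0.5, 2.12], [-1.47, 1.34], [0.16, 2.42], [-1.27, 4.41], [0.06, 2.06], [-2.6, 2.6]. Speed limits (rad/s): [2.22, 2.22, 2.79, 2.79, 3.14, 3.14, 3.14].

## Interface

Orientations are given as a unit quaternion [x, y, z, w].
In Python, from bench import read_state, viewer, r gives the robot as it stands.
- The arm moves only by the tool carry_out, never from a script. Its argument "moves" is a list of rows, each a list of 6 numbers: the shift along the tool's x, y, z in units of 40 mm (1.0 is 40 mm), then the turn, a rotation vector about the tool's x, y, z in units of 8 degrees (1.0 is 8 degrees). A call has 1 to 20 rows; each row shifts and turns the commanded pose from where the row before left it, along the tool's axes as they then stand; what a row does not reach is not made up. A row lasts 1/8 s, in which the tool goes at most 62.5 mm and 10.7 degrees, less where a joint would pass 70% of its speed; a pose out of reach is approached as far as the arm can. A call is refused whole if a number of a shift passes 1 or a number of a turn 1, either way. A call with a gripper value outside its range is refused whole. "fingers" is the finger opening in mm, from 0 to 87, set as the call begins (left out, the last holds). The fingers move at their own pace and stop on an object; "force" is the grip in N (left out, the last holds). Time passes only in rows, so rows that do not move let the fingers close. It gives the time, the measured TCP pose, the force, the opening and the grip force at its end, in the units of the state.
- read_state(): the state, without advancing time (a new reading comes with each control period).
- viewer.camera(name): name is "scene" or "side" or "wrist"; returns a dict with "pixels" (384x512x3 uint8, red, green, blue), "range_z" (384x512 float32, m along the optical axis (not along the pixel's ray), 0 where there is no reading), "fx", "fy", "cx", "cy" (pixels), "k1" (the pictures are not rectified: a ray, as slopes to the right and down, at radius r is drawn at 1 + k1 r^2 times it, then the intrinsics apply), "xyz" and "orientation" of the camera in the world. Camera axes: x right, y down, z forward; pixel columns grow to the right and rows downward; lengths in m; the calibration is good to about 2 mm. A picture is of the moment at which its call begins.
- r.close_job(): hands the job in; it is judged then, once.
The state is a dict: "time": time; "joint_positions": joint angles; "joint_vel": joint speeds; "joint_torque": joint torques, N m; "ee_pos": TCP position; "eef_rot": TCP orientation; "ft_force": force on the tool from outside, world axes, zero at the start; "torque": the same for the moment, N m; "width": finger opening in m; "grip_force": force on a finger pad.
Only numpy, scipy, OpenCV 4.12 (cv2) and the standard library are available. Lean on these libraries where they do the work, as an engineer would, in place of code of your own. Each camera call takes 0.05 s, during which the arm holds its last target. There are 200 camera calls.

## Task

The treat jar's lid is too tight to turn without the jar turning with it: take the sprung clamp off its wooden stand and clip it over the jar's handle and the steel tab beside it, both between the jaws, and let go of the clamp. Then, without turning, lifting or tipping the jar, unscrew the lid (anticlockwise) just until its threads come free, lift it straight up and finish still gripping it, level and steady, a centimetre or two above the jar's mouth. Leave the clamp on and do not disturb anything else.

Things in the scene. Friction and masses are not known exactly. Their poses are not given: they have to be found in the camera images.
- tier: White metal stacking tiers, one fixed piece. Origin on the table, under the middle of the lower deck's width; z up. Lower deck 260 (x) by 460 (y -200 to 260) mm, top at z 30 mm, open above for y under 60 mm. Upper deck over y 70 to 260 mm, top at z 170 mm, lip to 185 mm; the ball on it reaches z 236 mm. The jar stands at tier (0, -100, 30) mm.
- brace: Fixed upright steel tab on the lower deck at tier (-6, -186) mm: 4 (x) by 28 (y) by 75 (z) mm; origin at the centre of its foot, axes as the tier's. Parallel to the jar's handle, on its tier -x side, about 1 mm from it; both tops are 105 mm above the table.
- clamp_here (a point): Where to clip: middle of the top edge of the sandwich of tab and handle, 11 mm thick along the tier's x axis, 28 mm long along y (the tab's length), free on both sides, 105 mm above the table. Fixed to the tab; axes as the tier's.
- jar: White ceramic jar with a blue band, 0.7 kg, loose in an 8 mm high rubber ring in which it can turn but not slide. Origin: centre of its underside, z up. Body radius 45 mm, shoulder at height 72 to 86, neck to 104. Flat D-shaped handle along -y, 6 mm thick in x, out to 100 mm from the axis, heights 25 to 75 mm, top bar 22 mm deep. Axes as the tier's at the start.
- jar_mouth (a point): Centre of the jar's rim, 104 mm above its underside.
- lid: Round cork-coloured silicone-covered screw lid, white stripe on top, 60 mm across, 34 mm tall, 70 g. Origin: centre of its lower edge, z up. Skirt: lowest 14 mm, three lugs inside; grip the solid 20 mm above it. Screwed on, its origin is 93 mm above the jar's underside, 11 mm below the rim. Right-hand thread: opens anticlockwise seen from above, with up to about 0.5 N m.
- gasket (a joint): Height of the sprung gasket in the jar's mouth (m): 0 under the tight lid, which it pushes up with 9 N, 0.0035 when the lid is off. The lid rises about 2 mm as it turns and needs no pull; its thread is free from 60 to 95 degrees of turn (aim for 78), then it lifts straight off. Past 105 degrees the lugs catch again.
- clip_stand: Fixed wooden stand: foot 90 (x) by 80 (y) by 14 mm, with an upright plate in the middle, 11 mm thick in x, 60 mm long in y, its top 105 mm above the table. Origin: centre of its underside.
- clamp: Sprung clamp, 70 g, like a big clothes peg, jaws down, clipped on the stand at the start. Origin on the hinge pin; y along the pin, z up while clipped; opens along x; 18 mm wide in y; works either way round. Two orange handle plates flare up from the pin, about 46 mm over their upper edges 33 mm above it. Black jaw pads 20 to 34 mm below the pin; sits with the pin 18 mm above the edge it grips.
- clamp_jaw (a joint): Angle between the clamp's halves (rad): 0 on something 11 mm thick (jaws press about 8 N), 0.66 at the open stop. Squeeze the handle plates along x about 20 mm above the pin with 15 N or more: they come parallel, 24 mm apart, 4 to 38 mm above the pin, and the jaws open to 23 mm at the pads' top, 32 mm at the tips.
- brush: Bystander: navy brush with steel pins lying on the upper tier.
- ball_center (a point): Bystander: centre of the lime rubber ball, 64 mm in diameter, resting in a small ring on the upper tier.
- clip_light: Bystander: aluminium clip light lying on the lower tier under the upper one.
- canister: Bystander: green canister, 60 mm wide and 80 mm tall, on the lower tier under the upper one.
- bowl: Bystander: steel bowl, 120 mm wide, 50 mm tall, on the table to the far right.
Things that resemble listed ones, but are neither listed nor needed, are in the scene too. Of the things like the lid, leave any that is pink or yellow; of the rest the smaller one is meant.

How it is judged:
On the way, in this order (a step that is already met when the one before it is completed fails the run):
1. The clamp, let go, grips the jar's handle and the steel tab together between its jaws (contact force between clamp and jar above 2 N and contact force between clamp and brace above 2 N and contact force between the fingers and clamp below 0.1 N and value of joint clamp_jaw between -0.15 and 0.2 rad), for 0.3 s.
2. With the clamp on, the lid is out of its thread and lifted (contact force between clamp and jar above 2 N and contact force between clamp and brace above 2 N and z of lid in the frame of jar above 0.101 m and contact force between the fingers and lid above 1 N), for 0.1 s.
At the end, for the whole second after the job is handed in: Lid in the fingers, level (0.2 rad) and still, lower edge 2 to 35 mm above the rim, within 15 mm of its centre, touching nothing else. Clamp, let go, presses on handle and tab (over 2 N each). Jar upright in its ring, turned under 0.15 rad (contact force between clamp and jar above 2 N and contact force between clamp and brace above 2 N and value of joint clamp_jaw below 0.2 rad and contact force between each of the fingers, lid and clamp below 0.1 N and z of lid in the frame of jar_mouth between 0.002 and 0.035 m and horizontal distance between lid and jar_mouth below 0.015 m and angle between lid's own z axis and vertical below 0.2 rad and linear speed of lid below 0.02 m/s and contact force between the fingers and lid above 1 N and contact force between lid and jar below 0.1 N and angle between jar's own z axis and vertical below 0.06 rad and angle between the x axis of jar and the x axis of tier, either way round below 0.15 rad and z of jar in the frame of tier below 0.036 m); the arm keeps its last pose, push and grip.
It fails at once if The jar is turned by more than 0.15 rad (angle between the x axis of jar and the x axis of tier, either way round above 0.15 rad).
It fails at once if The jar is lifted by more than 8 mm or tipped (z of jar in the frame of tier above 0.038 m or angle between jar's own z axis and vertical above 0.12 rad).
It fails at once if A bystander is moved by more than 30 mm (distance of any of brush, clip_light, canister, bowl, ball_center from where it was at the start of the episode above 0.03 m).
It also fails if it takes over 48 s, if anything falls off the work surface, if the arm or the gripper's body presses on something with over 40 N, if the wrist force passes 120 N, or if a joint passes its speed limit or range.

## Working session

There is one attempt and no reset: what is moved stays moved. The work goes in short steps, Python scripts to look and compute and a tool call to move; the robot and the scene stay as the last step left them, time stands still between calls to the robot, and variables do not carry over. Pictures are saved under pics/ and viewed, at most 10 in all, crops included, and the job is handed in when it is done.

Besides the shell and the picture viewer there is one more tool, called after ">>>" as name(argument=value, ...), one argument or row to a line, values as JSON. carry_out: Moves the arm, as the interface text tells. Its arguments: {"type":"object","properties":{"moves":{"type":"array","items":{"type":"array","items":{"type":"number"}}},"fingers":{"type":"number"},"force":{"type":"number"}},"required":["moves"]}

```bash
mkdir -p pics; cat > h.py <<'E'
import numpy as np, cv2
from bench import read_state, viewer, r
from scipy.spatial.transform import Rotation as R
def cam(n):
    c=viewer.camera(n); np.savez(''+n+'.npz',**c); return c
def cloud(c):
    h,w=c['range_z'].shape
    K=np.array([[c['fx'],0,c['cx']],[0,c['fy'],c['cy']],[0,0,1.]])
    uv=np.stack(np.meshgrid(np.arange(w),np.arange(h)),-1).reshape(-1,1,2).astype(float)
    p=cv2.undistortPoints(uv,K,np.array([float(c['k1']),0,0,0])).reshape(h,w,2)
    z=c['range_z']; P=np.dstack([p[...,0]*z,p[...,1]*z,z])
    return P@R.from_quat(c['orientation']).as_matrix().T+c['xyz']
E
python3 - <<'E'
from h import *
ims=[]
for n in ['scene','side','wrist']:
    c=cam(n); print(n,c['xyz'],c['orientation'],c['fx'],c['k1'])
    if n!='wrist': cv2.imwrite(f'pics/{n}0.png',cv2.resize(c['pixels'][...,::-1],(800,600),interpolation=cv2.INTER_CUBIC))
print(read_state(), r.finger_overhang)
E
```

```text
scene [ 1.02979059 -0.33711883  1.0815184 ] [ 0.85937374  0.43153596 -0.1295463  -0.24180829] 377.1279959286738 -0.0884141046556392
side [-0.03315959 -0.82189601  0.78417073] [ 0.83241723 -0.27548058  0.13970816 -0.46008002] 412.5425993350116 -0.1110098426644711
wrist [0.62481663 0.07561929 0.38373608] [ 9.90457581e-01 -2.82120743e-04 -6.81551227e-04  1.37815954e-01] 317.1735363201512 0.026599578835813348
{'time': 0.15, 'joint_positions': array([-0.02261269,  0.33271686, -0.06471966,  1.46074052,  0.0216232 ,
        1.34991852, -0.08848958]), 'joint_vel': array([-9.09768546e-04, -3.00723170e-03,  1.07927003e-03, -2.95388923e-03,
        6.99004233e-05, -1.12361835e-03, -2.87723365e-05]), 'joint_torque': array([ 1.82067095e-03, -6.23630190e+01,  2.54254905e-02, -3.90143681e+01,
       -6.11935230e-02,  3.71907104e-02, -1.53469024e-06]), 'ee_pos': array([6.24718332e-01, 1.19022666e-05, 2.35946668e-01]), 'eef_rot': array([ 7.07084211e-01,  7.07129141e-01, -4.06172565e-04, -3.61082212e-04]), 'ft_force': array([ 0.15587084, -0.26684007,  0.06105563]), 'torque': array([ 0.0314741 ,  0.02938738, -0.05258076]), 'grip_force': 0.0, 'width': 0.08721514970903428} 0.014
```

View pics/scene0.png

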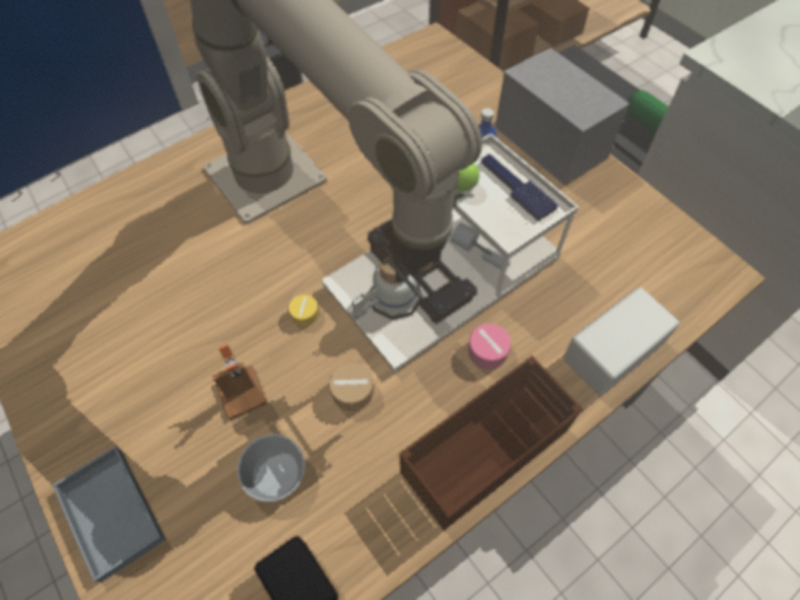

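View pics/side0.png

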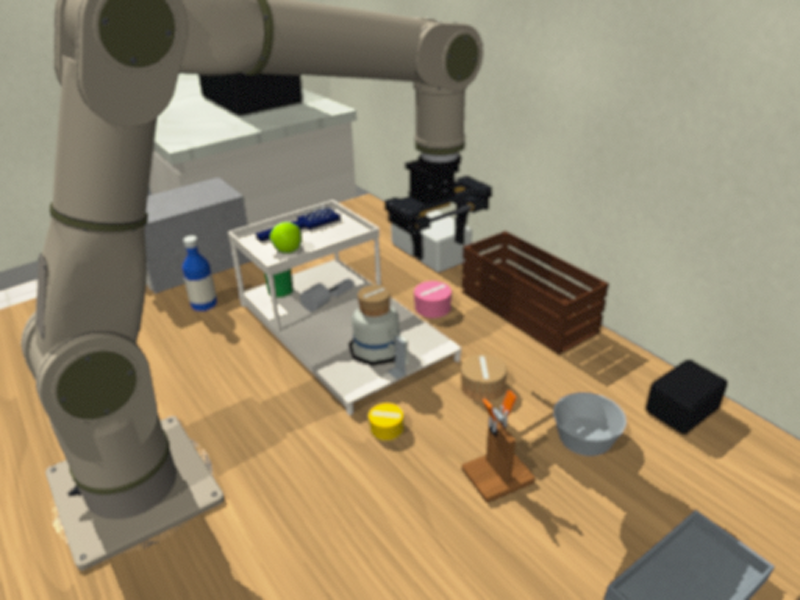

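The side picture shows the cork lid on the jar at (373,300). Lookalikes are the larger cork lid on the table at (483,375), the yellow one at (385,420) and the pink one at (433,298). The one on the jar is the smaller cork one, so that is the target. The clamp with orange handles is at (500,410) on the wooden stand. The tab and handle are at (400,350).

```bash
python3 - <<'E'
from h import *
S={n:dict(np.load(n+'.npz')) for n in ['scene','side','wrist']}
C={n:cloud(S[n]) for n in S}
np.set_printoptions(precision=4,suppress=True)
for nm,(u,v) in dict(lid=(373,293),big=(483,370),yel=(385,413),pink=(433,290),clamp=(498,412),foot=(480,480),deck=(420,370),updeck=(300,225),ball=(286,232),bowl=(590,440)).items():
    print(nm,C['side'][int(v*.64),int(u*.64)])
# all points
P=np.concatenate([C[n].reshape(-1,3) for n in S]); col=np.concatenate([S[n]['pixels'].reshape(-1,3) for n in S]).astype(int)
ok=np.concatenate([S[n]['range_z'].ravel()>0 for n in S]); P=P[ok]; col=col[ok]
np.savez('pc.npz',P=P,col=col)
for n in S:
    Q=C[n].reshape(-1,3); print(n,len(Q))
# crops
def crop(n,u0,v0,u1,v1,f,name):
    cv2.imwrite(f'pics/{name}.png',cv2.resize(S[n]['pixels'][v0:v1,u0:u1,::-1],None,fx=f,fy=f,interpolation=cv2.INTER_CUBIC))
a=cv2.resize(S['side']['pixels'][170:250,200:280,::-1],(400,400),interpolation=cv2.INTER_CUBIC)
b=cv2.resize(S['side']['pixels'][240:320,285:365,::-1],(400,400),interpolation=cv2.INTER_CUBIC)
cv2.imwrite('pics/c1.png',np.hstack([a,b]))
cv2.imwrite('pics/w0.png',S['wrist']['pixels'][...,::-1])
E
```

```text
lid [0.4983 0.0364 0.1579]
big [ 0.6084 -0.153   0.0448]
yel [ 0.4068 -0.1292  0.0328]
pink [0.7098 0.1243 0.0417]
clamp [ 0.4858 -0.3163  0.1283]
foot [ 0.4484 -0.3282  0.0144]
deck [ 0.5283 -0.0652  0.0282]
updeck [0.5092 0.3325 0.1789]
ball [0.4322 0.2358 0.2257]
bowl [ 0.6202 -0.3934  0.0481]
scene 196608
side 196608
wrist 196608
```

View pics/c1.png

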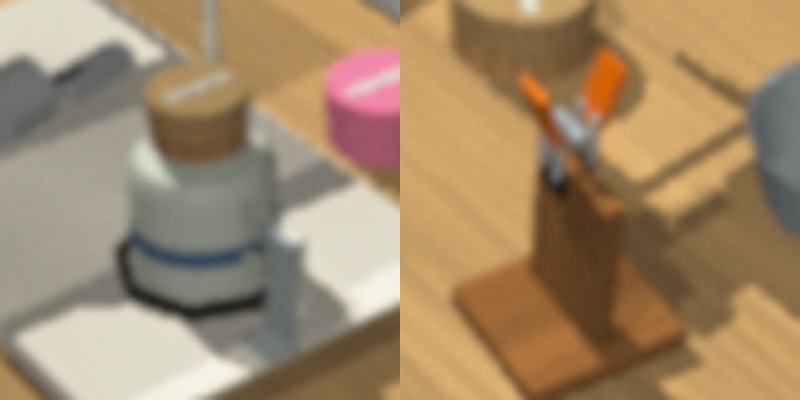

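View pics/w0.png

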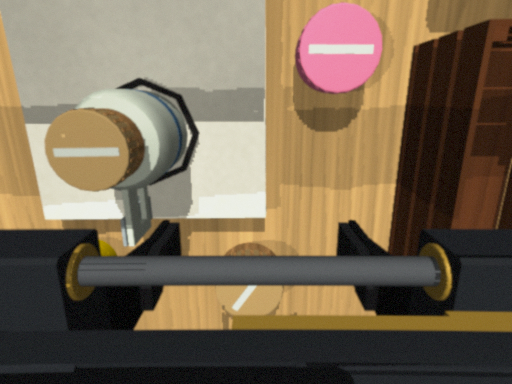

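The crop shows the cork lid on the jar and the tab standing beside the handle. The clamp is clipped on the plate, its pin lying across the plate's thickness direction, with the orange plates flaring. The wrist view shows the lid at (95,150), the handle and tab at (130,215), the pink lid at (340,48) and the big cork lid at (250,280).

```bash
cat > fit.py <<'E'
from h import *
np.set_printoptions(precision=4,suppress=True)
S={n:dict(np.load(n+'.npz')) for n in ['scene','side','wrist']}
def sel(n,z0,z1,x0,x1,y0,y1):
    Q=cloud(S[n]); m=(S[n]['range_z']>0)&(Q[...,2]>z0)&(Q[...,2]<z1)&(Q[...,0]>x0)&(Q[...,0]<x1)&(Q[...,1]>y0)&(Q[...,1]<y1)
    return Q[m],S[n]['pixels'][m].astype(int)
def rect(P):
    return cv2.minAreaRect((P[:,:2]*1000).astype(np.float32)) if len(P)>5 else None
E
python3 - <<'E'
from fit import *
for n in S:
    print(n)
    P,c=sel(n,.15,.165,.44,.56,-.03,.1); print(' lid',len(P),P.mean(0) if len(P) else 0,rect(P))
    P,c=sel(n,.022,.037,.33,.75,-.15,.5); m=(c.min(1)>110)&(c.max(1)-c.min(1)<40); print(' deck',rect(P[m]))
    P,c=sel(n,.09,.112,.45,.6,-.11,-.02); print(' tab',len(P),P.mean(0) if len(P) else 0,rect(P))
    P,c=sel(n,.01,.02,.38,.58,-.42,-.22);  m=(c[:,0]-c[:,2]>30); print(' foot',rect(P), len(P))
    P,c=sel(n,.095,.112,.38,.58,-.42,-.22); print(' plate',rect(P),len(P))
    P,c=sel(n,.12,.18,.38,.58,-.42,-.22); m=(c[:,0]-c[:,2]>80); print(' orange',m.sum(),P[m].mean(0),P[m].min(0),P[m].max(0),rect(P[m]))
    P,c=sel(n,.172,.19,.3,.75,.1,.5); print(' updeck',rect(P))
E
```

```text
scene
 lid 56 [0.5078 0.0146 0.1555] ((505.50164794921875, 16.07178497314453), (25.990623474121094, 32.04813003540039), 57.334232330322266)
 deck ((501.617431640625, 130.31695556640625), (534.0538330078125, 262.32659912109375), 89.83646392822266)
 tab 70 [ 0.5032 -0.0446  0.1005] ((501.58843994140625, -42.815155029296875), (12.449119567871094, 43.13304138183594), 0.24705761671066284)
 foot ((484.2997131347656, -330.27294921875), (78.8240737915039, 92.02801513671875), 78.67579650878906) 415
 plate ((486.57598876953125, -330.6040344238281), (58.18016052246094, 19.402524948120117), 78.06621551513672) 89
 orange 30 [ 0.4809 -0.3173  0.1536] [ 0.4598 -0.3296  0.1383] [ 0.5102 -0.3064  0.1595] ((485.2554016113281, -318.580810546875), (15.448235511779785, 49.121604919433594), 78.8426742553711)
 updeck ((499.42303466796875, 301.837890625), (262.8973083496094, 195.30966186523438), 0.6264544129371643)
side
 lid 208 [0.499  0.0308 0.1554] ((500.3340759277344, 32.917816162109375), (58.39636993408203, 58.48845672607422), 87.85466766357422)
 deck ((498.93499755859375, 166.29248046875), (264.308380
[... 605 characters left out ...]
 ((499.1448974609375, 301.722412109375), (201.05035400390625, 264.07171630859375), 89.89494323730469)
wrist
 lid 5733 [0.5031 0.04   0.1568] ((501.8739013671875, 38.72898864746094), (59.38533020019531, 60.17399978637695), 23.248760223388672)
 deck ((501.2608642578125, 53.1266975402832), (260.53765869140625, 229.9144287109375), 0.3523047864437103)
 tab 629 [ 0.5018 -0.0415  0.1017] ((499.57513427734375, -40.491798400878906), (40.88834762573242, 11.594919204711914), 89.9969711303711)
 foot None 0
 plate None 0<stdin>:9: RuntimeWarning: Mean of empty slice.
  ret = um.true_divide(
Traceback (most recent call last):
ValueError: zero-size array to reduction operation minimum which has no identity
```

The choice is the lid on the jar: 60 mm across, top at z 0.157 and centre at (0.502, 0.038), which matches the tier fit. The stand is at (0.484, -0.331) with yaw of about -11°. The clamp is at about (0.485, -0.318) and clamp_here at about (0.499, -0.049). Next I'll hover over the clamp.

>>> carry_out(
  moves=[
    [-0.8,-0.35,0,0,0,0],
    [-0.8,-0.35,0,0,0,0],
    [-0.8,-0.35,0,0,0,0],
    [-0.8,-0.35,0,0,0,0],
    [-0.8,-0.35,0,0,0,0],
    [-0.8,-0.35,0,0,0,0],
    [-0.8,-0.35,0,0,0,0],
    [-0.8,-0.35,0,0,0,0],
    [-0.8,-0.35,0,0,0,0],
    [-0.8,-0.35,0,0,0,0],
    [0,0,0,0,0,0.7],
    [0,0,0,0,0,0.7],
    [0,0,0,0,0,0],
    [0,0,0,0,0,0],
  ],
  fingers=87,
)

```text
time: 1.9
ee_pos: [0.485, -0.3198, 0.2364]
eef_rot: [0.772, 0.636, -0.0, -0.0]
ft_force: [-0.8, 1.2, -0.3]
width: 0.0869
grip_force: 0.0
```

```bash
python3 - <<'E'
from h import *
cam('wrist')
from fit import *
c=S['wrist']; cv2.imwrite('pics/w1.png',c['pixels'][...,::-1])
n='wrist'
for a,z0,z1 in [('hi',.145,.165),('mid',.125,.145)]:
    P,cc=sel(n,z0,z1,.4,.56,-.40,-.24); m=(cc[:,0]-cc[:,2]>80); P=P[m]; print(a,len(P),P.mean(0),rect(P))
P,cc=sel(n,.098,.112,.4,.56,-.42,-.24); print('plate',rect(P))
P,cc=sel(n,.01,.02,.38,.58,-.42,-.22); print('foot',rect(P))
s=read_state(); print(s['ee_pos'],R.from_quat(s['eef_rot']).as_matrix(),s['joint_positions'])
E
```

```text
hi 521 [ 0.4864 -0.3159  0.1527] ((486.36370849609375, -316.3389892578125), (18.435373306274414, 47.47149658203125), 79.85917663574219)
mid 375 [ 0.4871 -0.3153  0.1372] ((485.6383972167969, -316.5214538574219), (18.40054702758789, 38.63461685180664), 79.26758575439453)
plate ((486.8588562011719, -327.70867919921875), (60.067535400390625, 22.713314056396484), 87.38937377929688)
foot ((484.16943359375, -328.04864501953125), (80.12305450439453, 89.91641998291016), 79.70838165283203)
[ 0.485  -0.3198  0.2365] [[ 0.1923  0.9813 -0.0001]
 [ 0.9813 -0.1923  0.0001]
 [ 0.0001 -0.0001 -1.    ]] [ 0.3728  0.2321  0.1555  1.5916 -0.0368  1.3208  0.3398]
```

View pics/w1.png

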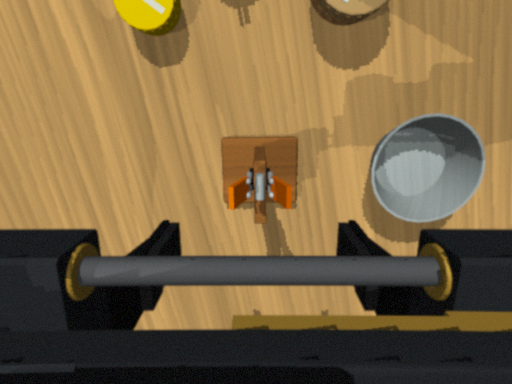

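The picture shows the clamp at (261,185) on the plate, with its plates flaring along the finger axis and centred between the fingers. I'll descend and squeeze.

>>> carry_out(
  moves=[
    [0.06,0,0.5,0,0,0],
    [0,0,0.5,0,0,0],
    [0,0,0.5,0,0,0],
    [0,0,0.5,0,0,0],
    [0,0,0.3,0,0,0],
    [0,0,0.15,0,0,0],
    [0,0,0,0,0,0],
    [0,0,0,0,0,0],
  ],
)

```text
time: 2.95
ee_pos: [0.4859, -0.3178, 0.1393]
eef_rot: [0.773, 0.635, 0.0, 0.001]
ft_force: [-0.7, -0.1, -0.3]
width: 0.087
grip_force: 0.0
```

>>> carry_out(
  moves=[
    [0,0,0,0,0,0],
    [0,0,0,0,0,0],
    [0,0,0,0,0,0],
    [0,0,0,0,0,0],
    [0,0,0,0,0,0],
    [0,0,0,0,0,0],
    [0,0,0,0,0,0],
    [0,0,0,0,0,0],
  ],
  fingers=0,
  force=30,
)

```text
time: 3.95
ee_pos: [0.4854, -0.3176, 0.1385]
eef_rot: [0.773, 0.635, -0.0, -0.0]
ft_force: [-0.2, 0.2, -0.1]
width: 0.0235
grip_force: 30.0
```

The clamp is squeezed fully open (23.5 mm). Now I'll lift it straight up, square the yaw to the tier and go partway to the tab for another look.

>>> carry_out(
  moves=[
    [0,0,-0.3,0,0,0],
    [0,0,-0.5,0,0,0],
    [0,0,-0.6,0,0,0],
    [0,0,-0.6,0,0,0],
    [0,0,0,0,0,-0.7],
    [0,0,0,0,0,-0.7],
    [0.5,0.07,0,0,0,0],
    [0.75,0.07,0,0,0,0],
    [0.75,0.07,0,0,0,0],
    [0.75,0.07,0,0,0,0],
    [0.75,0.07,0,0,0,0],
    [0.75,0,0,0,0,0],
    [0.75,0,0,0,0,0],
    [0,0,0,0,0,0],
    [0,0,0,0,0,0],
  ],
)

```text
time: 5.82
ee_pos: [0.4994, -0.1175, 0.2189]
eef_rot: [0.707, 0.707, 0.0, 0.0]
ft_force: [-0.6, -0.1, -0.7]
width: 0.0237
grip_force: 30.0
```

```bash
python3 - <<'E'
from h import *
cam('wrist'); cam('side'); cam('scene')
from fit import *
a=S['wrist']['pixels'][100:350,130:390,::-1]; b=S['side']['pixels'][130:270,170:316,::-1]
cv2.imwrite('pics/w2.png',np.hstack([cv2.resize(a,(400,400)),cv2.resize(b,(400,400),interpolation=cv2.INTER_CUBIC)]))
for n in S:
    P,cc=sel(n,.096,.112,.46,.54,-.08,-.012); print(n,'tab',len(P),P.mean(0),rect(P))
    for y0,y1 in [(-.07,-.055),(-.055,-.045),(-.045,-.035),(-.035,-.02),(-.02,-.01)]:
        q=P[(P[:,1]>y0)&(P[:,1]<y1)]
        if len(q)>3: print(y0,len(q),q.min(0),q.max(0))
    P,cc=sel(n,.15,.165,.44,.56,-.03,.1); print(' lid',len(P),rect(P))
    P,cc=sel(n,.2,.25,.44,.56,-.18,-.05); m=(cc[:,0]-cc[:,2]>80); print(' orange',P[m].mean(0),P[m].min(0),P[m].max(0),rect(P[m]))
s=read_state(); print(s['ee_pos'],R.from_quat(s['eef_rot']).as_matrix(),s['width'])
E
```

```text
scene tab 58 [ 0.5024 -0.041   0.1025] ((500.6431579589844, -38.36202621459961), (11.978468894958496, 49.85447692871094), 0.8818837404251099)
-0.07 13 [ 0.4952 -0.0633  0.0973] [ 0.5066 -0.0551  0.1052]
-0.055 13 [ 0.4965 -0.0543  0.0988] [ 0.5062 -0.0453  0.106 ]
-0.045 13 [ 0.4947 -0.0446  0.0989] [ 0.5067 -0.0365  0.1083]
-0.035 12 [ 0.4987 -0.033   0.0961] [ 0.5065 -0.0204  0.105 ]
-0.02 7 [ 0.5012 -0.0185  0.0963] [ 0.5056 -0.0134  0.1059]
 lid 272 ((501.69525146484375, 36.0066032409668), (57.77724075317383, 60.12449264526367), 71.57194519042969)<stdin>:12: RuntimeWarning: Mean of empty slice.
  ret = um.true_divide(
Traceback (most recent call last):
ValueError: zero-size array to reduction operation minimum which has no identity
```

View pics/w2.png

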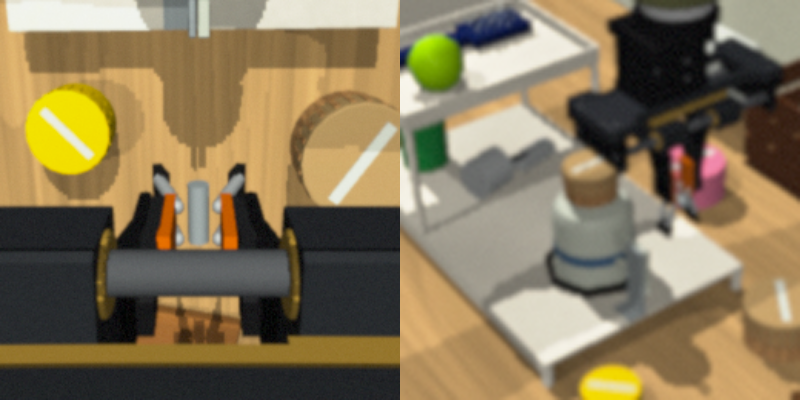

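The wrist crop shows the clamp held open and centred at (200,210), with the tab and handle straight ahead at (200,15). The side crop shows it clear of the table and the jar. I'll take the remaining numbers from the saved frames.

```bash
python3 - <<'E'
from fit import *
for n in ['side','wrist']:
    P,cc=sel(n,.096,.112,.46,.54,-.08,-.012); print(n,'tab',len(P))
    if len(P): print(P.mean(0),rect(P))
    for y0,y1 in [(-.07,-.055),(-.055,-.045),(-.045,-.035),(-.035,-.02)]:
        q=P[(P[:,1]>y0)&(P[:,1]<y1)]
        if len(q)>3: print(y0,len(q),q.min(0),q.max(0))
    P,cc=sel(n,.13,.25,.45,.55,-.18,-.06); m=(cc[:,0]-cc[:,2]>110)&(cc[:,0]>140)
    if m.sum()>4:print(' orange',m.sum(),P[m].min(0),P[m].max(0),rect(P[m]))
    P,cc=sel(n,.19,.215,.49,.509,-.18,-.06); print(' pin',len(P),P.min(0),P.max(0),rect(P))
E
```

```text
side tab 52
[ 0.499  -0.0427  0.1019] ((499.7491455078125, -39.91669464111328), (53.180076599121094, 11.71094799041748), 84.83927917480469)
-0.07 13 [ 0.4929 -0.0667  0.0977] [ 0.5041 -0.0566  0.1058]
-0.055 13 [ 0.4932 -0.0539  0.0973] [ 0.5046 -0.0458  0.1047]
-0.045 10 [ 0.4945 -0.0443  0.0977] [ 0.5056 -0.0353  0.1064]
-0.035 10 [ 0.4977 -0.0323  0.0988] [ 0.5041 -0.0216  0.1053]
 orange 8 [ 0.5067 -0.1263  0.2317] [ 0.5107 -0.1128  0.2356] ((508.8359069824219, -119.67941284179688), (13.521236419677734, 3.466284990310669), 86.44058227539062)
 pin 40 [ 0.4901 -0.131   0.1931] [ 0.509  -0.1132  0.2138] ((502.721923828125, -125.0982894897461), (22.490337371826172, 13.013132095336914), 39.04621887207031)
wrist tab 669
[ 0.5006 -0.0388  0.1046] ((499.5057678222656, -36.79407501220703), (10.477151870727539, 49.120540618896484), 0.09133943915367126)
-0.07 95 [ 0.495  -0.0613  0.1027] [ 0.5048 -0.0556  0.1061]
-0.055 157 [ 0.4943 -0.055   0.0962] [ 0.5048 -0.0456  0.1067]
-0.045 162 [ 0.4943 -0.0448  0.1022] [ 0.5047 -0.035   0.1066]
-0.035 167 [ 0.4944 -0.035   0.1028] [ 0.5047 -0.0202  0.1064]
 orange 541 [ 0.487  -0.1115  0.2007] [ 0.5111 -0.1067  0.2366] ((499.0286865234375, -108.99700927734375), (4.854245185852051, 24.083454132080078), 89.4114761352539)
 pin 872 [ 0.49   -0.1278  0.1936] [ 0.509  -0.1049  0.2149] ((498.93194580078125, -116.13890838623047), (22.825437545776367, 18.92519187927246), 86.27395629882812)
```

>>> carry_out(
  moves=[
    [0.5,0,0,0,0,0],
    [0.7,0,0,0,0,0],
    [0.51,0,0,0,0,0],
    [0,0,0,0,0,0],
    [0,0,0.4,0,0,0],
    [0,0,0.4,0,0,0],
    [0,0,0.4,0,0,0],
    [0,0,0.3,0,0,0],
    [0,0,0.2,0,0,0],
    [0,0,0.1,0,0,0],
    [0,0,0.1,0,0,0],
    [0,0,0,0,0,0],
    [0,0,0,0,0,0],
  ],
)

```text
time: 7.6
ee_pos: [0.4997, -0.0492, 0.1429]
eef_rot: [0.707, 0.707, 0.0, 0.0]
ft_force: [-0.8, -0.1, -0.7]
width: 0.0234
grip_force: 30.0
```

```bash
python3 - <<'E'
from h import *
cam('wrist'); cam('side')
from fit import *
a=S['wrist']['pixels'][100:350,130:390,::-1]; b=S['side']['pixels'][170:250,200:280,::-1]
cv2.imwrite('pics/w3.png',np.hstack([cv2.resize(a,(400,400)),cv2.resize(b,(400,400),interpolation=cv2.INTER_CUBIC)]))
n='wrist'
P,cc=sel(n,.08,.19,.45,.55,-.10,.0); m=(cc[:,0]-cc[:,2]>110)&(cc[:,0]>140); print(' orange',m.sum(),P[m].min(0),P[m].max(0),rect(P[m]))
P,cc=sel(n,.096,.112,.48,.52,-.08,-.012); print(P.min(0),P.max(0))
s=read_state(); print(s['ee_pos'],s['ft_force'],s['width'])
E
```

```text
orange 521 [ 0.4874 -0.0432  0.1249] [ 0.5112 -0.0381  0.1606] ((499.30621337890625, -40.66355514526367), (5.059401035308838, 23.846471786499023), 89.84090423583984)
[ 0.4811 -0.0608  0.096 ] [ 0.5188 -0.012   0.1117]
[ 0.4996 -0.0492  0.1428] [ 0.4513  0.3088 -1.3549] 0.02376792684924883
```

View pics/w3.png

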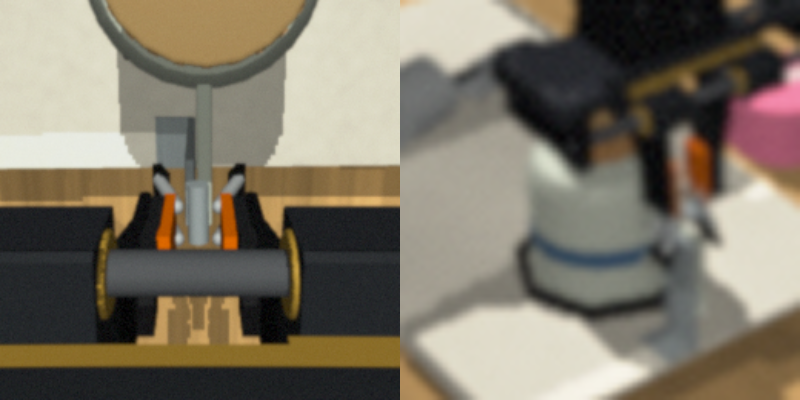

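The clamp straddles the handle and tab: the wrist crop has the pin at (200,210) over the bar, and the side crop shows the jaws on both sides of the tab's top. The pin is at about z 0.1225. Releasing in stages.

>>> carry_out(
  moves=[
    [0,0,0,0,0,0],
    [0,0,0,0,0,0],
    [0,0,0,0,0,0],
    [0,0,0,0,0,0],
  ],
  fingers=42,
)

```text
time: 8.2
ee_pos: [0.4995, -0.0493, 0.1426]
eef_rot: [0.707, 0.707, 0.0, 0.0]
ft_force: [-0.7, 0.1, -0.5]
width: 0.0418
grip_force: 6.7
```

>>> carry_out(
  moves=[
    [0,0,0,0,0,0],
    [0,0,0,0,0,0],
    [0,0,0,0,0,0],
    [0,0,0,0,0,0],
    [0,0,0,0,0,0],
    [0,0,0,0,0,0],
  ],
  fingers=87,
)

```text
time: 8.95
ee_pos: [0.4995, -0.0492, 0.1426]
eef_rot: [0.707, 0.707, 0.0, -0.0]
ft_force: [-0.3, 1.1, 0.3]
width: 0.0854
grip_force: 0.0
```

>>> carry_out(
  moves=[
    [0,0,-0.3,0,0,0],
    [0,0,-0.6,0,0,0],
    [0,0,-0.6,0,0,0],
    [0,0,-0.4,0,0,0],
    [0,0,0,0,0,0],
    [0,0,0,0,0,0],
  ],
)

```text
time: 9.7
ee_pos: [0.4991, -0.0492, 0.2178]
eef_rot: [0.707, 0.707, -0.0, -0.0]
ft_force: [-0.1, 0.4, -0.4]
width: 0.087
grip_force: 0.0
```

```bash
python3 - <<'E'
from h import *
cam('wrist'); cam('side')
from fit import *
a=S['wrist']['pixels'][50:300,130:390,::-1]; b=S['side']['pixels'][170:250,200:280,::-1]
cv2.imwrite('pics/w4.png',np.hstack([cv2.resize(a,(400,400)),cv2.resize(b,(400,400),interpolation=cv2.INTER_CUBIC)]))
n='wrist'
P,cc=sel(n,.08,.19,.45,.55,-.10,.0); m=(cc[:,0]-cc[:,2]>110)&(cc[:,0]>140); print(' orange',m.sum(),P[m].min(0),P[m].max(0),rect(P[m]))
P,cc=sel(n,.15,.165,.44,.56,-.02,.1); print(' lid',len(P),rect(P))
s=read_state(); print(s['ee_pos'],s['ft_force'],s['width'],s['joint_positions'])
E
```

```text
orange 400 [ 0.4751 -0.0576  0.1261] [ 0.5235 -0.0388  0.1612] ((499.30255126953125, -47.98858642578125), (48.41352462768555, 18.763608932495117), 0.6147674322128296)
 lid 7591 ((501.61895751953125, 38.46344757080078), (60.322853088378906, 59.730918884277344), 84.42205047607422)
[ 0.499  -0.0492  0.2176] [-0.2273  0.2994 -0.0255] 0.08713406177349725 [ 0.0843  0.0781 -0.081   1.8036  0.0065  1.2616  0.0016]
```

View pics/w4.png

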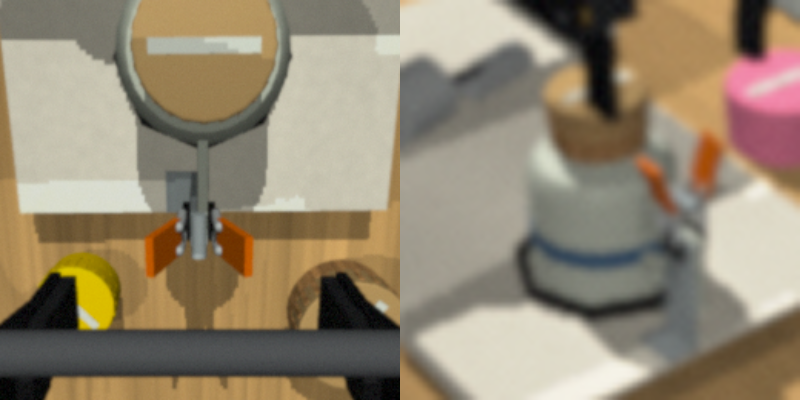

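The clamp sits upright on the sandwich: in the wrist crop the pin is at (200,235) and the handles are symmetric, and the side crop agrees. Moving to the lid.

>>> carry_out(
  moves=[
    [0.5,0.055,0,0,0,0],
    [0.7,0,0,0,0,0],
    [0.7,0,0,0,0,0],
    [0.26,0,0,0,0,0],
    [0,0,0.3,0,0,0],
    [0,0,0.5,0,0,0],
    [0,0,0.5,0,0,0],
    [0,0,0.3,0,0,0],
    [0,0,0.16,0,0,0],
    [0,0,0,0,0,0],
    [0,0,0,0,0,0],
  ],
)

```text
time: 11.18
ee_pos: [0.5021, 0.0371, 0.1487]
eef_rot: [0.707, 0.707, 0.0, 0.0]
ft_force: [-0.6, -0.3, 0.4]
width: 0.087
grip_force: 0.0
```

>>> carry_out(
  moves=[
    [0,0,0,0,0,0],
    [0,0,0,0,0,0],
    [0,0,0,0,0,0],
    [0,0,0,0,0,0],
    [0,0,0,0,0,0],
    [0,0,0,0,0,0],
  ],
  fingers=56,
  force=30,
)

```text
time: 11.92
ee_pos: [0.5016, 0.0372, 0.1482]
eef_rot: [0.707, 0.707, -0.0, -0.0]
ft_force: [-1.3, 0.7, 1.2]
width: 0.0594
grip_force: 30.0
```

>>> carry_out(
  moves=[
    [0,0,0,0,0,0],
    [0,0,0,0,0,0],
    [0,0,0,0,0,-0.25],
    [0,0,-0.005,0,0,-0.5],
    [0,0,-0.005,0,0,-0.5],
    [0,0,-0.005,0,0,-0.5],
    [0,0,0,0,0,0],
    [0,0,0,0,0,0],
  ],
  fingers=50,
  force=45,
)

```text
time: 12.92
ee_pos: [0.502, 0.0372, 0.1488]
eef_rot: [0.616, 0.788, 0.0, 0.0]
ft_force: [2.0, -0.6, -1.1]
width: 0.0588
grip_force: 45.0
```

```bash
cat > lid.py <<'E'
from h import *
import sys
cam('wrist'); cam('side'); cam('scene')
from fit import *
s=read_state(); M=R.from_quat(s['eef_rot']).as_matrix(); print(s['time'],s['ee_pos'],np.degrees(np.arctan2(M[1,1],M[0,1])),s['ft_force'],s['torque'],s['width'],s['joint_positions'][6])
for n in ['side','scene']:
    P,cc=sel(n,.085,.108,.46,.54,-.065,-.01); print(n,'tab',P.mean(0),rect(P))
    P,cc=sel(n,.12,.18,.46,.54,-.08,-.03); m=(cc[:,0]-cc[:,2]>80); print(' orange',m.sum(),P[m].mean(0))
    Q=cloud(S[n]); px=S[n]['pixels'].astype(int)
    m=(Q[...,2]>.145)&(np.hypot(Q[...,0]-.5018,Q[...,1]-.0375)<.028)&(px.min(2)>120)
    p=Q[m]; 
    if len(p)>5: print(' stripe',len(p),np.degrees(np.arctan2(*np.linalg.svd(p[:,:2]-p[:,:2].mean(0))[2][0][::-1]))%180)
E
python3 lid.py
```

```text
13.075 [0.502  0.0372 0.1488] 13.975801686121722 [ 2.2176 -0.5254 -1.6249] [ 0.0128 -0.5432  0.113 ] 0.05923541835332156 0.05543723809645777
side tab [ 0.4983 -0.0454  0.0988] ((497.23162841796875, -37.619285583496094), (22.308229446411133, 55.21553039550781), 7.157185077667236)
 orange 61 [ 0.507  -0.0514  0.1486]
 stripe 33 21.176584872725826
scene tab [ 0.5038 -0.04    0.099 ] ((504.57659912109375, -38.110069274902344), (53.96316146850586, 18.936321258544922), 77.53172302246094)
 orange 0 [nan nan nan]
 stripe 362 17.341872742819838lid.py:8: RuntimeWarning: Mean of empty slice.
  P,cc=sel(n,.12,.18,.46,.54,-.08,-.03); m=(cc[:,0]-cc[:,2]>80); print(' orange',m.sum(),P[m].mean(0))
  ret = um.true_divide(
```

```bash
cat >> lid.py <<'E'
for n in ['side','scene']:
    P,cc=sel(n,.098,.108,.46,.54,-.034,-.012); print(n,'bar',len(P),P[:,:2].mean(0),np.percentile(P[:,0],[5,50,95]))
E
sed -i "s/^cam('wrist').*/if len(sys.argv)<2: cam('side'); cam('scene')/" lid.py; python3 lid.py x 2>/dev/null | tail -2
```

```text
side bar 7 [ 0.5003 -0.018 ] [0.4977 0.5003 0.5034]
scene bar 19 [ 0.5035 -0.0222] [0.4995 0.5041 0.5063]
```

>>> carry_out(
  moves=[
    [0,0,-0.003,0,0,-0.5],
    [0,0,-0.003,0,0,-0.5],
    [0,0,-0.003,0,0,-0.5],
    [0,0,-0.003,0,0,-0.5],
    [0,0,-0.003,0,0,-0.5],
    [0,0,0,0,0,0],
  ],
)

```text
time: 13.82
ee_pos: [0.5016, 0.0372, 0.1494]
eef_rot: [0.47, 0.883, -0.0, -0.0]
ft_force: [-0.1, 0.1, 0.8]
width: 0.0592
grip_force: 45.0
```

```bash
python3 lid.py 2>/dev/null
```

```text
13.925 [0.5016 0.0371 0.1494] 33.90207999658393 [ 0.313  -0.4543  0.5267] [0.0148 0.0252 0.1208] 0.05879735842992477 0.39993029396155405
side tab [ 0.4979 -0.0447  0.0989] ((498.9579772949219, -37.54778289794922), (22.316852569580078, 54.788475036621094), 1.3947012424468994)
 orange 60 [ 0.507  -0.0517  0.1487]
scene tab [ 0.5037 -0.0401  0.0988] ((504.9615783691406, -37.59343719482422), (54.468505859375, 19.519145965576172), 79.85594177246094)
 orange 0 [nan nan nan]
 stripe 388 14.545755021184645
side bar 10 [ 0.4999 -0.0195] [0.4978 0.4996 0.5023]
scene bar 17 [ 0.5033 -0.0237] [0.5001 0.5033 0.5059]
```

```bash
python3 - <<'E'
from fit import *
K=[S['side']['pixels'][165:245,200:280,::-1],S['scene']['pixels'][130:220,210:300,::-1]]
cv2.imwrite('pics/w5.png',np.hstack([cv2.resize(k,(400,400),interpolation=cv2.INTER_CUBIC) for k in K]))
E
```

```text
(no output)
```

View pics/w5.png

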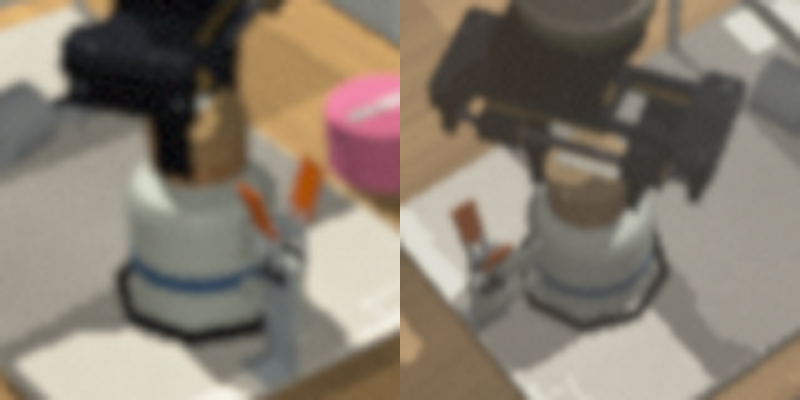

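The scene crop shows the stripe at (585,150) parallel to the gripper bar, so the lid is turning with the fingers. The clamp is on at (480,255) and the jar hasn't moved. Continuing to 78°.

>>> carry_out(
  moves=[
    [0,0,-0.003,0,0,-0.5],
    [0,0,-0.003,0,0,-0.5],
    [0,0,-0.003,0,0,-0.5],
    [0,0,-0.003,0,0,-0.5],
    [0,0,-0.003,0,0,-0.5],
    [0,0,0,0,0,-0.5],
    [0,0,0,0,0,-0.5],
    [0,0,0,0,0,-0.5],
    [0,0,0,0,0,-0.5],
    [0,0,0,0,0,-0.5],
    [0,0,0,0,0,-0.5],
    [0,0,0,0,0,0],
    [0,0,0,0,0,0],
  ],
)

```text
time: 15.55
ee_pos: [0.5021, 0.0372, 0.1503]
eef_rot: [0.106, 0.994, 0.0, 0.001]
ft_force: [1.0, -0.7, 4.1]
width: 0.0591
grip_force: 45.0
```

```bash
python3 lid.py 2>/dev/null; python3 - <<'E'
from fit import *
for n in ['side','scene']:
    P,cc=sel(n,.152,.1635,.475,.53,.01,.065); m=(np.hypot(P[:,0]-.5018,P[:,1]-.0375)<.027)&(cc.max(1)-cc.min(1)<45)&(cc.min(1)>110); p=P[m]
    if len(p)>4: print(n,len(p),p.mean(0),rect(p))
E
```

```text
15.65 [0.5021 0.0372 0.1503] 77.92073534634275 [ 1.7924 -0.222   4.3338] [ 0.1409 -0.4384 -0.0289] 0.05946055924790033 1.1605718178678277
side tab [ 0.498  -0.0447  0.099 ] ((498.7574462890625, -37.205406188964844), (22.004817962646484, 54.53514099121094), 2.145561456680298)
 orange 59 [ 0.5073 -0.0521  0.1485]
scene tab [ 0.5037 -0.0398  0.099 ] ((505.2415466308594, -38.01216506958008), (53.57748031616211, 18.06245994567871), 76.1539306640625)
 orange 0 [nan nan nan]
 stripe 347 18.71138335086262
side bar 9 [ 0.4998 -0.0193] [0.4979 0.4996 0.5021]
scene bar 17 [ 0.5034 -0.0241] [0.5006 0.5038 0.5061]
```

The threads should be free: 77.9° turned, moment about zero, gasket pushing up 4 N. Lifting straight up.

>>> carry_out(
  moves=[
    [0,0,-0.04,0,0,0],
    [0,0,-0.04,0,0,0],
    [0,0,-0.04,0,0,0],
    [0,0,0,0,0,0],
  ],
)

```text
time: 16.15
ee_pos: [0.5014, 0.0371, 0.1546]
eef_rot: [0.105, 0.995, -0.0, -0.0]
ft_force: [-1.1, 0.4, -0.2]
width: 0.0588
grip_force: 45.0
```

```bash
python3 lid.py 2>/dev/null
```

```text
16.25 [0.5015 0.0371 0.1546] 77.99926143329718 [ 0.1766  0.4499 -0.3014] [ 0.0973 -0.0126 -0.0205] 0.05923623725166396 1.163211475737104
side tab [ 0.4979 -0.0447  0.0984] ((500.6815490722656, -37.62640380859375), (54.59771728515625, 23.361656188964844), 89.43202209472656)
 orange 63 [ 0.5066 -0.0515  0.1484]
scene tab [ 0.5037 -0.04    0.0991] ((504.7654113769531, -37.70842742919922), (53.54932403564453, 18.573999404907227), 79.25169372558594)
 orange 0 [nan nan nan]
 stripe 354 19.555106499461836
side bar 9 [ 0.4997 -0.0188] [0.4981 0.4988 0.5021]
scene bar 17 [ 0.5028 -0.0225] [0.4996 0.5031 0.5055]
```

It lifts with no resistance and the jar hasn't moved. Continuing to about 13 mm above the rim.

>>> carry_out(
  moves=[
    [0,0,-0.06,0,0,0],
    [0,0,-0.08,0,0,0],
    [0,0,-0.08,0,0,0],
    [0,0,-0.08,0,0,0],
    [0,0,-0.08,0,0,0],
    [0,0,-0.06,0,0,0],
    [0,0,-0.03,0,0,0],
    [0,0,0,0,0,0],
    [0,0,0,0,0,0],
    [0,0,0,0,0,0],
    [0,0,0,0,0,0],
  ],
)

```text
time: 17.62
ee_pos: [0.5017, 0.0372, 0.1735]
eef_rot: [0.105, 0.995, 0.0, 0.0]
ft_force: [-0.6, -0.1, -1.3]
width: 0.0593
grip_force: 45.0
```

```bash
python3 lid.py 2>/dev/null; python3 - <<'E'
from fit import *
K=[S['side']['pixels'][165:245,200:280,::-1],S['scene']['pixels'][130:220,210:300,::-1]]
cv2.imwrite('pics/w6.png',np.hstack([cv2.resize(k,(400,400),interpolation=cv2.INTER_CUBIC) for k in K]))
E
```

```text
17.725 [0.5017 0.0372 0.1735] 78.00153183540264 [ 0.1481  0.6067 -0.9731] [ 0.1191 -0.0253 -0.0258] 0.05930517735359063 1.167942077477319
side tab [ 0.498  -0.0461  0.0984] ((496.21685791015625, -37.99888610839844), (21.29251480102539, 53.52009582519531), 10.503890991210938)
 orange 67 [ 0.5065 -0.0519  0.1481]
scene tab [ 0.504  -0.039   0.0986] ((505.1734924316406, -37.83521270751953), (54.149253845214844, 19.483829498291016), 78.97183227539062)
 orange 0 [nan nan nan]
 stripe 358 22.551379317725413
side bar 10 [ 0.4997 -0.0188] [0.4982 0.4997 0.5015]
scene bar 18 [ 0.5036 -0.023 ] [0.5002 0.5039 0.5065]
```

View pics/w6.png

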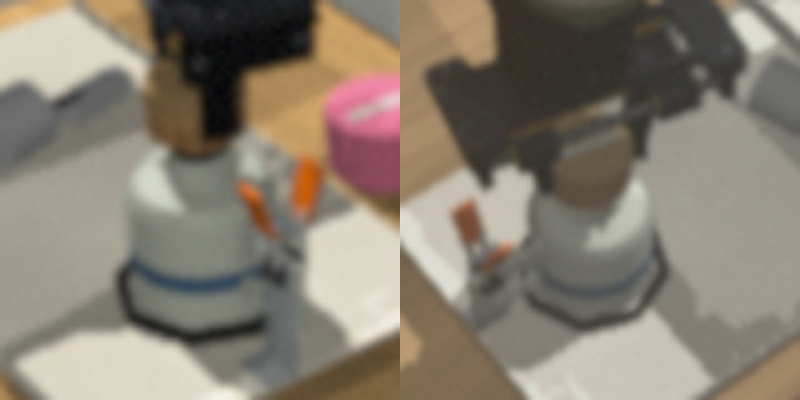

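The side crop shows the lid level in the fingers, off the neck at (195,150), about 14 mm above the rim. The clamp is still on the tab and handle at (280,240), and the jar is upright in its ring. Handing in.

```bash
python3 -c "
from bench import r
print(r.close_job())"
```

```text
the job is handed in; nothing more can be done
None
```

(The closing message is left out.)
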